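# Show a panel blank's edge to the thickness gauge

### The arm

A 6-joint arm with a two-finger parallel gripper is mounted at the origin on the work surface. World frame = base frame: x ahead of the robot, y to its left, z up, the work surface at z = 0. Lengths are in m, angles in rad, forces in N, time in s.
With the tool pointing down it reaches from about 0.15 to 0.775 m from the base axis. Payload 6.1 kg.
Tool frame: the origin (TCP) lies midway between the tips of the shut fingers; the grasp point (between the pads) lies 19 mm behind it; z points along the fingers, y is the direction in which the jaws open and shut (so a half turn about z gives the same grasp; the last joint's range is limited). The gripper opens to 85 mm and grips with 20 to 120 N. Pads are 22 mm wide; open, the fingers measure 114 mm over their backs; the gripper's body (76 mm by 85 mm) begins 54 mm behind the grasp point. The pads swing forward as they close: fully open they stand 13 mm farther back than shut.
Start: joints at [-1.266, 0.126, -0.04, 1.405, 0, 1.571], TCP at [0.158, -0.501, 0.231] pointing down, gripper open.
Joint ranges: [-2.72, 2.72], [-0.95, 1.95], [-1.27, 1.35], [-1.78, 2.02], [-1.46, 1.47], [-3.14, 3.14]. Speed limits (rad/s): [2.39, 2.39, 3.01, 3.14, 3.14, 3.14].

### API

Orientations are given as a unit quaternion [x, y, z, w].
In Python, from station import observe, optics, job, spotter gives the robot as it stands.
- The arm moves only by the tool play_rows, never from a script. Its arguments are lists of equal length, an entry for each row: "claw": the closure, from 0 (fully open) to 1 (shut); "translation": the shift along the tool's x, y, z in m, a list of three; "yaw": the turn about the tool's z in rad. In form: {"claw": [claw, ...], "translation": [[tx, ty, tz], ...], "yaw": [yaw, ...]}. A call has 1 to 5 rows; each row is the pose to reach, as a shift and turn from the pose commanded when the call began, along the tool's axes at that moment; what a row does not reach only later rows make up. A row lasts 1/10 s, in which the tool goes at most 50 mm and 8.59 degrees, less where a joint would pass 70% of its speed; a pose out of reach is approached as far as the arm can. A call with a gripper value outside its range is refused whole. The fingers move at their own pace and stop on an object; "squeeze" is the grip in N (left out, the last holds). Time passes only in rows, so rows that repeat a pose let the fingers close. It gives the time, the measured TCP pose, the force and the opening at its end, in the units of the state.
- observe(): the state, without advancing time (a new reading comes with each control period).
- optics.grab_frame(name): name is "side" or "top" or "wrist"; returns a dict with "pixels" (480x640x3 uint8, red, green, blue), "camera_matrix" (3x3 intrinsics, pixels), "R" (3x3) and "t" (3): a world point X has camera coordinates R X + t. Camera axes: x right, y down, z forward; pixel columns grow to the right and rows downward; lengths in m; the calibration is good to about 2 mm. A picture is of the moment at which its call begins. There is no depth.
- job.hand_in(): hands the job in, once; it reports no verdict.
Trained networks look in a picture, given as the dict that the camera call returned (one of the last four; its "shot" number tells which), for a name from the list of things; names that differ only in an ending like _2 or _b are one class to them, and where a whole thing is asked for, a point or a joint stands for the part that bears it (a point fixed in the world has none). Each returns a list of dicts, best first, with "p" (0 to 1); they miss things now and then, are a little off and sometimes report something else, mostly with a low value. They report only what shows in the picture. A call takes as long as a camera call.
- spotter.boxes_of(picture, target): "extent" ([left, top, width, height] in pixels, round what is visible of it).
- spotter.masks_of(picture, target): "mask" (480x640 bool, what is visible of it) and "extent" ([left, top, width, height] in pixels, round what is visible of it).
- spotter.tip_of(picture, target): "pixel" ([row, column] in pixels: a listed point, or the origin of a listed thing).
The state is a dict: "t": time; "joint_pos": joint angles; "joint_vel": joint speeds; "joint_torque": joint torques, N m; "tool_pos": TCP position; "tcp_rot": TCP orientation; "wrist_force": force on the tool from outside, world axes, zero at the start; "torque": the same for the moment, N m; "gripper_width": finger opening in m.
Only numpy, scipy, OpenCV 4.12 (cv2) and the standard library are available. Lean on these libraries where they do the work, as an engineer would, in place of code of your own. Each camera call takes 0.05 s, during which the arm holds its last target.

### The job

The larger of the two drilled aluminium panel blanks lies in front of the low lip on the grey riser. Without gripping or lifting it, push it with the fingertips so that its long edge rests along the lip and it sticks out past the riser's end on the dial gauge's side by about a third of its length, so that its edge can be measured there. Do not let it tip or fall off, leave everything else where it is, and finish clear of everything.

Things in the scene. Friction and masses are not known exactly. Their poses are not given: they have to be found in the camera images.
- riser: fixed grey steel riser. Origin on the table (z 0) below the middle of its length; x points away from the robot (yaw up to 0.25), y along its length. Flat top 45 mm up, x -130 to +90 mm, y -150 to +150 mm, both ends open. A lip 6 mm thick, 12 mm high stands on the top along its whole length, near face at x = +20 mm
- panel: larger blank, loose on the riser's top on the near side of the lip: flat drilled aluminium plate 80 (x) x 140 (y, along the riser) x 6 mm, 0.13 to 0.25 kg; origin at the centre of its underside, x axis towards the lip. Starts near the riser's middle, 7 to 25 mm off the lip, up to 0.12 rad askew. Touching the lip, its origin is at x = -20 mm in the riser's frame
- small_panel: the smaller aluminium blank, 44 x 70 x 6 mm, loose on the riser's strip behind the lip; origin at the centre of its underside; to be left alone
- relay: loose relay, black foot and clear top, 28 x 36 x 28 mm with a coil to 36 mm, on the strip behind the lip; origin at the centre of its underside; to be left alone
- gauge: dial thickness gauge on a stand, 1.6 kg: dark base 90 x 70 x 22 mm, post and round dial, 172 mm tall; stands on the table about 115 to 130 mm beyond one of the riser's two ends (its y in the riser's frame tells which); origin at the centre of its underside; to be left alone
- mug: white mug, 76 mm across, 88 mm tall, on the table about 115 to 130 mm beyond the riser's other end; origin at the centre of its underside; to be left alone
- screwdriver: red-handled screwdriver lying on the table to the right of the riser, along x; origin under its middle; to be left alone
- multimeter: black hand-held multimeter 75 x 150 x 40 mm lying on the table behind the riser; origin at the centre of its underside; to be left alone
- screw_jar: small clear jar, 48 mm across, 50 mm tall, on the table behind the riser; origin at the centre of its underside; to be left alone

How it is judged:
At the end, for the whole second after the job is handed in: The larger blank lies flat and still on the riser, its long edge along the lip (gap under 7 mm at its middle, within 0.07 rad), sticking out 30 to 62 mm past the riser's end on the gauge's side (((y of gauge in the frame of riser above 0 m and y of panel in the frame of riser between 0.11 and 0.142 m) or (y of gauge in the frame of riser below 0 m and y of panel in the frame of riser between -0.142 and -0.11 m)) and x of panel in the frame of riser between -0.027 and -0.015 m and angle between the y axis of panel and the y axis of riser, either way round below 0.07 rad and angle between panel's own z axis and vertical below 0.04 rad and z of panel in the frame of riser between 0.042 and 0.049 m and linear speed of panel below 0.01 m/s); the robot touches nothing.
It fails at once if the larger blank is lifted more than 8 mm, dropped off, or tipped (z of panel in the frame of riser above 0.053 m or z of panel in the frame of riser below 0.03 m or angle between panel's own z axis and vertical above 0.15 rad).
It fails at once if another thing is moved by more than 12 mm (distance of any of small_panel, relay, gauge, mug, screwdriver, multimeter, screw_jar from where it was at the start of the episode above 0.012 m).
It fails at once if the larger blank touches the gauge (contact force between panel and gauge above 0.2 N).
It also fails if it takes over 45 s, if anything falls off the work surface, if the arm or the gripper's body presses on something with over 40 N, if the wrist force passes 120 N, or if a joint passes its speed limit or range.

## Working session

There is one attempt and no reset: what is moved stays moved. The work goes in short steps, Python scripts to look and compute and a tool call to move; the robot and the scene stay as the last step left them, time stands still between calls to the robot, and variables do not carry over. Pictures are saved under pics/ and viewed, and the job is handed in when it is done.

Besides the shell and the picture viewer there is one more tool, called as name(argument=value, ...) on one line, values as JSON. play_rows: Moves the arm, as the interface text tells. Its arguments: {"type":"object","properties":{"claw":{"type":"array","items":{"type":"number"}},"translation":{"type":"array","items":{"type":"array","items":{"type":"number"}}},"yaw":{"type":"array","items":{"type":"number"}},"squeeze":{"type":"number"}},"required":["claw","translation","yaw"]}

```bash
mkdir -p pics; ls; python3 - <<'E'
from station import observe, optics, job, spotter
import cv2
s=observe();print(s)
for n in ["top","side","wrist"]:
    f=optics.grab_frame(n);cv2.imwrite(f"pics/{n}0.png",f["pixels"][:,:,::-1]);print(n,f["camera_matrix"].tolist(),f["R"].tolist(),f["t"].tolist())
    for k in ["riser","panel","gauge","mug","small_panel","relay"]:
        r=spotter.boxes_of(f,k);q=spotter.tip_of(f,k)
        print(k,[(x["p"],x["extent"]) for x in r[:2]],[(x["p"],x["pixel"]) for x in q[:2]])
E
```

```text
pics
{'t': 0.0, 'joint_pos': array([-1.26598215e+00,  1.26379926e-01, -4.06021798e-02,  1.40539523e+00,
        3.21394260e-06,  1.57079349e+00]), 'joint_vel': array([-0.00072111,  0.00107997, -0.00259297, -0.00015718, -0.00118925,
        0.0011325 ]), 'joint_torque': array([-1.59262750e-04, -4.35915256e+01,  3.52924705e+01,  1.72285514e-02,
        2.53382382e-05, -3.14837159e-06]), 'tool_pos': array([ 0.15744067, -0.50041376,  0.23053117]), 'tcp_rot': array([ 9.88407978e-01,  1.51819114e-01, -1.18423425e-04, -7.81587176e-04]), 'wrist_force': array([ 0.00544125, -0.09666943, -1.49876513]), 'torque': array([-0.01757968,  0.05593384,  0.02231333]), 'gripper_width': 0.08561520649131099}
top [[472.90543779457056, 0.0, 322.0807146990611], [0.0, 472.90543779457056, 238.93180984999535], [0.0, 0.0, 1.0]] [[-0.0044073919708135095, -0.9994724995249316, -0.03217604061100295], [-0.9859117268234162, 0.009723299731315402, -0.1669836050467369], [0.16720837840277392, 0.03098677356099382, -0.9854345123123069]] [-0.0474436226688788, 0.6001576478687671, 1.007528958782519]
riser [(0.8, [229.6, 206.3, 
[... 1086 characters left out ...]
8, 162.3, 140.6])] [(0.9, [203.2, 365.5]), (0.56, [191.6, 457.6])]
small_panel [(0.56, [266.0, 254.2, 32.4, 31.3])] [(0.81, [270.6, 283.8])]
relay [(0.84, [293.2, 224.3, 19.9, 20.1]), (0.17, [302.8, 244.8, 66.2, 64.3])] [(0.56, [239.2, 301.3])]
wrist [[341.2171419712086, 0.0, 312.6889842727317], [0.0, 341.2171419712086, 245.11963734363866], [0.0, 0.0, 1.0]] [[0.2992874628399575, -0.9541629542228641, -0.00026716197000725364], [-0.9214417146922489, -0.28909663144566433, 0.2595540485366742], [-0.24773409335783705, -0.07743509847263638, -0.9657285459758885]] [-0.5246281568745702, -0.03408773292567794, 0.3791002460005502]
riser [] []
panel [] []
gauge [] []
mug [] []
small_panel [] []
relay [] []
```

View pics/top0.png

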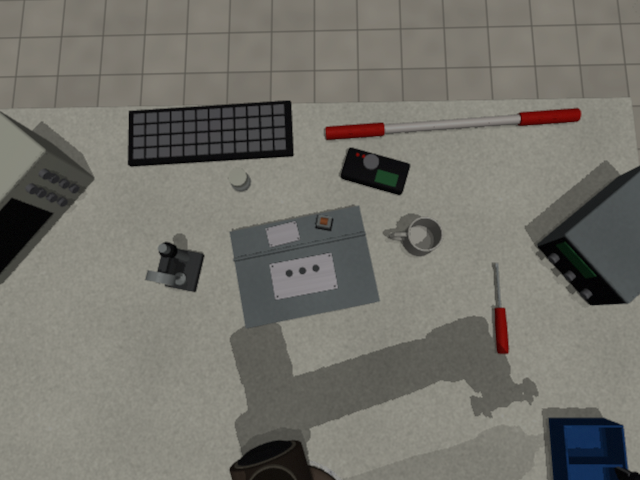

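View pics/side0.png

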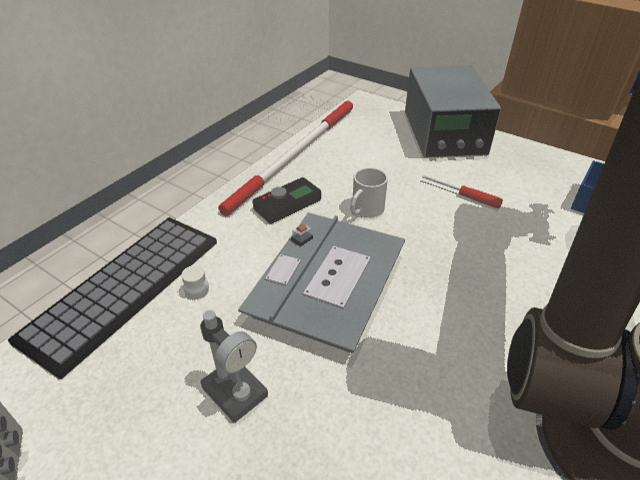

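```bash
cat > h.py <<'E'
from station import observe, optics, job, spotter
import cv2, numpy as np
from scipy.optimize import minimize
def box(x0,x1,y0,y1,z0,z1): return np.array([[x,y,z] for x in(x0,x1) for y in(y0,y1) for z in(z0,z1)])
RISER=box(-.13,.09,-.15,.15,0,.045); PANEL=box(-.04,.04,-.07,.07,.045,.051)
def xf(P,q):
    c,s=np.cos(q[2]),np.sin(q[2]); return P@np.array([[c,s,0],[-s,c,0],[0,0,1]])+[q[0],q[1],0]
def proj(f,P):
    c=P@np.array(f["R"]).T+f["t"]; u=c@np.array(f["camera_matrix"]).T; return u[:,:2]/u[:,2:]
def ray(f,uv,z):
    R=np.array(f["R"]);d=R.T@np.linalg.solve(f["camera_matrix"],[uv[0],uv[1],1]);o=-R.T@f["t"];return o+d*(z-o[2])/d[2]
def hull(f,name):
    m=spotter.masks_of(f,name)
    if not m: return None
    mk=m[0]["mask"].astype(np.uint8); n,l,st,_=cv2.connectedComponentsWithStats(mk)
    k=1+np.argmax(st[1:,4]); pts=np.argwhere(l==k)[:,::-1].astype(np.float32)
    return m[0]["p"],cv2.convexHull(pts)
def fit(obs,P,q0):
    def cost(q):
        t=0
        for f,h in obs:
            g=cv2.convexHull(proj(f,xf(P,q)).astype(np.float32)); a,b=cv2.contourArea(g),cv2.contourArea(h)
            i=cv2.intersectConvexConvex(g,h)[0]; t+=(a+b-2*i)/b
        return t
    best=None
    for d in (-.1,0,.1):
        q=np.array(q0)+[0,0,d]
        for _ in range(3):
            r=minimize(cost,q,method="Nelder-Mead",options=dict(initial_simplex=q+np.vstack([np.zeros(3),np.diag([.015,.015,.1])]),xatol=1e-5,fatol=1e-5)); q=r.x
        if best is None or r.fun<best.fun: best=r
    return best.x,best.fun
def rel(p,r):
    c,s=np.cos(r[2]),np.sin(r[2]); d=p[:2]-r[:2]; return np.array([c*d[0]+s*d[1],-s*d[0]+c*d[1],p[2]-r[2]])
E
python3 - <<'E'
from h import *
F={n:optics.grab_frame(n) for n in("top","side")}
def run(name,P,q0):
    hs=[(f,hull(f,name)) for f in F.values()]; print(name,[h and (h[0],cv2.boundingRect(h[1])) for _,h in hs])
    o=[(f,h[1]) for f,h in hs if h]
    for x in o: print(fit([x],P,q0))
    return fit(o,P,q0)
q0=ray(F["top"],(301,258),.045);print(q0); q0[2]=.1
r,c=run("riser",RISER,q0);print(r,c)
p,c=run("panel",PANEL,q0);print(p,c,rel(p,r))
for n,f in F.items():
    im=cv2.resize(f["pixels"][:,:,::-1],None,fx=3,fy=3,interpolation=2)
    for P,q,col in((RISER,r,(0,255,0)),(PANEL,p,(0,0,255)),(box(.02,.026,-.15,.15,.045,.057),r,(255,255,0))):
        u=proj(f,xf(P,q))
        for i in range(8):
            for j in(1,2,4):
                if not i&j: cv2.line(im,*[tuple(int(v*3+1) for v in u[k]) for k in(i,i|j)],col,1)
    c=(proj(f,np.array([[r[0],r[1],.045]]))[0]*3).astype(int)
    cv2.imwrite(f"pics/fit_{n}.png",im[c[1]-300:c[1]+300,c[0]-350:c[0]+350])
E
```

```text
[ 0.55786856 -0.00426438  0.045     ]
riser [(0.81, (230, 205, 150, 123)), (0.95, (238, 212, 167, 140))]
(array([ 0.56215594, -0.00569687,  0.19283875]), np.float64(0.024038652224521336))
(array([ 0.57005022, -0.0306136 ,  0.18830021]), np.float64(0.06014613475343531))
[ 0.56283021 -0.00937516  0.19387028] 0.16290005128349716
panel [(0.65, (269, 253, 69, 46)), (0.62, (304, 246, 67, 62))]
(array([ 0.51920598, -0.01005174,  0.16726854]), np.float64(0.03260919296447005))
(array([ 0.51591054, -0.01442653,  0.16893923]), np.float64(0.019595573150572625))
[ 0.51652756 -0.01246098  0.18380073] 0.15804903501521722 [-0.04602972  0.00589257 -0.01006955]
```

View pics/fit_top.png

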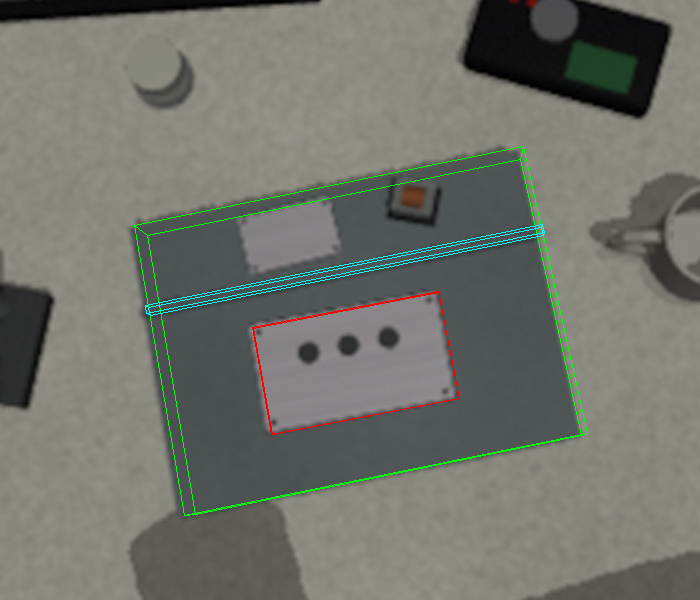

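View pics/fit_side.png

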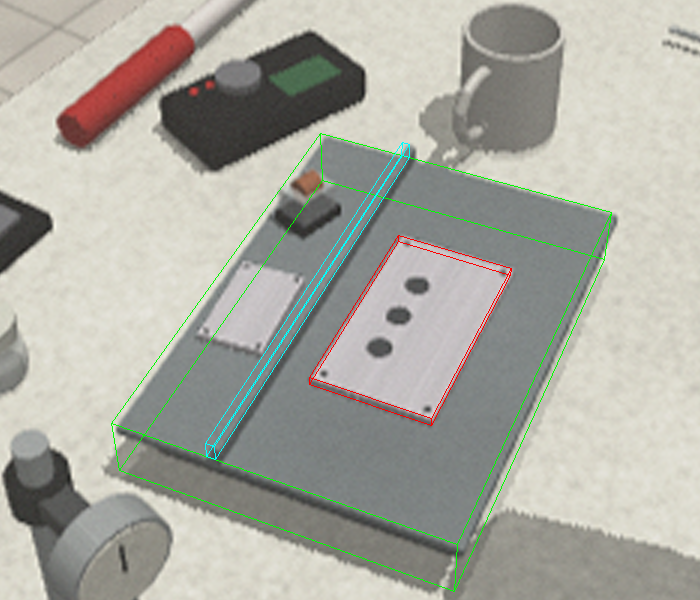

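```bash
cat >> h.py <<'E'
SLAB=box(-.13,.09,-.15,.15,.037,.045)
def tool_shift(target_world, s=None):
    from scipy.spatial.transform import Rotation as R
    s=s or observe(); M=R.from_quat(s["tcp_rot"]).as_matrix()
    return M.T@(np.array(target_world)-s["tool_pos"]), np.arctan2(M[1,0],M[0,0])
def r2w(r,x,y,z):
    return xf(np.array([[x,y,z]]),r)[0]
E
python3 - <<'E'
from h import *
F={n:optics.grab_frame(n) for n in("top","side")}
for P,n in((SLAB,"slab"),(PANEL,"panel")):
    o=[(f,hull(f,"riser" if n=="slab" else n)[1]) for f in F.values()]
    for x in o: print(n,fit([x],P,[.54,-.008,.18]))
r=np.array([.5622,-.0057,.190])
for y in (0.004,):
  w=r2w(r,-.115,y,.12);print(w,tool_shift(w))
E
```

```text
slab (array([ 0.56192182, -0.00590271,  0.19020287]), np.float64(0.004759983794374991))
slab (array([ 0.55926066, -0.00843796,  0.18704081]), np.float64(0.021777467715614052))
panel (array([ 0.51869742, -0.01021184,  0.17476781]), np.float64(0.023512793353619915))
panel (array([ 0.51641082, -0.01455137,  0.1783342 ]), np.float64(0.03089992106936372))
[ 0.44851408 -0.02349076  0.12      ] (array([ 0.42077693, -0.36796416,  0.11130752]), np.float64(0.3047927532081949))
```

play_rows(claw=[0,0,0,0,0], translation=[[0.42,-0.37,0],[0.42,-0.37,0],[0.42,-0.37,0],[0.42,-0.37,0],[0.42,-0.37,0]], yaw=[0.115,0.115,0.115,0.115,0.115])

```text
t: 3.05
tool_pos: [0.2874, -0.2852, 0.2315]
tcp_rot: [0.996, 0.094, 0.0, 0.0]
wrist_force: [1.2, -0.3, 0.3]
gripper_width: 0.0854
```

```bash
python3 - <<'E'
from h import *
r=np.array([.5606,-.0072,.189])
print(tool_shift(r2w(r,-.115,.004,.12)),observe()["t"])
E
```

```text
(array([ 0.20547449, -0.22578866,  0.11146515]), np.float64(0.1888875898072032)) 3.05
```

play_rows(claw=[0,0,0,0,0], translation=[[0.205,-0.226,0],[0.205,-0.226,0],[0.205,-0.226,0],[0.205,-0.226,0],[0.205,-0.226,0.05]], yaw=[0,0,0,0,0])

```text
t: 3.55
tool_pos: [0.4167, -0.0755, 0.2121]
tcp_rot: [0.995, 0.095, 0.003, 0.001]
wrist_force: [0.8, -0.9, -0.5]
gripper_width: 0.0854
```

```bash
python3 - <<'E'
from h import *
r=np.array([.5606,-.0072,.189])
print(tool_shift(r2w(r,-.115,.004,.09)),observe()["t"])
E
```

```text
(array([ 0.03861641, -0.04427228,  0.12226424]), np.float64(0.19058228121023724)) 3.55
```

play_rows(claw=[0,0,0,0,0], translation=[[0.035,-0.04,0.05],[0.035,-0.04,0.1],[0.035,-0.04,0.115],[0.035,-0.04,0.115],[0.035,-0.04,0.115]], yaw=[0,0,0,0,0])

```text
t: 4.05
tool_pos: [0.441, -0.0316, 0.0954]
tcp_rot: [0.995, 0.095, -0.0, -0.0]
wrist_force: [0.2, -1.1, 1.0]
gripper_width: 0.085
```

```bash
python3 - <<'E'
from h import *
r=np.array([.5606,-.0072,.189])
s=observe();print(s["tool_pos"],s["wrist_force"],rel(np.r_[s["tool_pos"][:2],0],r))
print(tool_shift(r2w(r,-.115,.004,.035)),s["t"])
for n in("side","wrist"):
    f=optics.grab_frame(n);cv2.imwrite(f"pics/{n}1.png",f["pixels"][:,:,::-1])
E
```

```text
[ 0.44102224 -0.03163798  0.09540279] [ 0.22773377 -1.10861906  1.02045058] [-0.12203972 -0.00153692 -0.189     ]
(array([ 0.00709467, -0.00552459,  0.06039749]), np.float64(0.18996468741710912)) 4.05
```

View pics/side1.png

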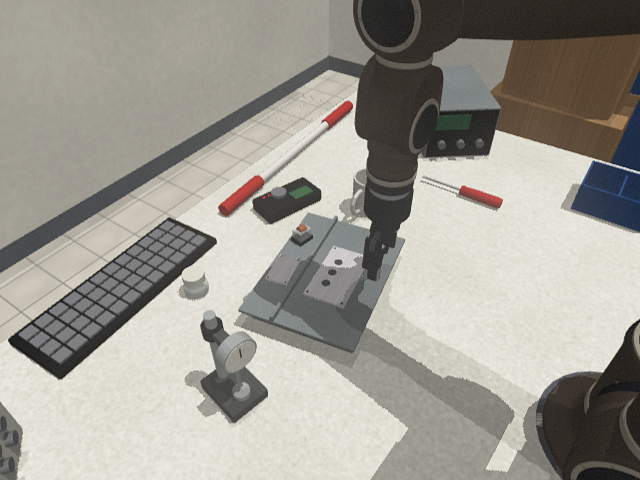

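View pics/wrist1.png

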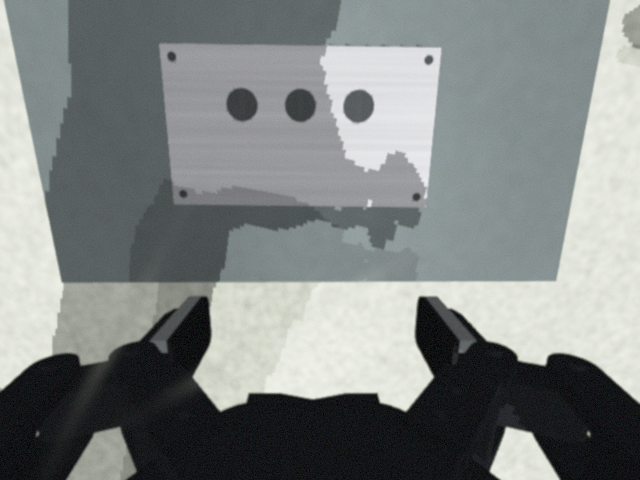

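```bash
python3 - <<'E'
from h import *
f=optics.grab_frame("wrist")
r=np.array([.5606,-.0072,.189])
for uv,z in (((62,282),.045),((556,281),.045),((174,205),.051),((426,206),.051),((160,43),.051),((441,47),.051)):
    w=ray(f,uv,z); print(uv,w.round(4),rel(np.r_[w[:2],0],r)[:2].round(4))
E
```

```text
(62, 282) [0.4033 0.1165 0.045 ] [-0.1313  0.1511]
(556, 281) [ 0.4603 -0.1798  0.045 ] [-0.1309 -0.1507]
(174, 205) [0.4647 0.0511 0.051 ] [-0.0833  0.0753]
(426, 206) [ 0.4904 -0.0872  0.051 ] [-0.084  -0.0654]
(160, 43) [0.5443 0.0648 0.051 ] [-0.0025  0.0737]
(441, 47) [ 0.5687 -0.073   0.051 ] [-0.0044 -0.0661]
```

play_rows(claw=[0,0,0,0,0], translation=[[0.01,-0.006,0.03],[0.01,-0.006,0.052],[0.01,-0.006,0.056],[0.01,-0.006,0.058],[0.01,-0.006,0.058]], yaw=[0,0,0,0,0])

```text
t: 4.7
tool_pos: [0.4508, -0.0241, 0.0382]
tcp_rot: [0.996, 0.094, 0.001, 0.0]
wrist_force: [0.1, 0.4, 0.3]
gripper_width: 0.0853
```

```bash
python3 - <<'E'
from h import *
r=np.array([.5606,-.0072,.189])
s=observe();print(s["tool_pos"],s["wrist_force"],rel(np.r_[s["tool_pos"][:2],0],r))
for n in("side","wrist"):
    f=optics.grab_frame(n);im=f["pixels"][:,:,::-1]
    if n=="side": im=cv2.resize(im[180:340,260:460],None,fx=4,fy=4,interpolation=2)[:600]
    cv2.imwrite(f"pics/{n}2.png",im)
E
```

```text
[ 0.45076962 -0.0241207   0.03823439] [0.08387144 0.37405875 0.31654526] [-0.11105359  0.00401519 -0.189     ]
```

View pics/side2.png

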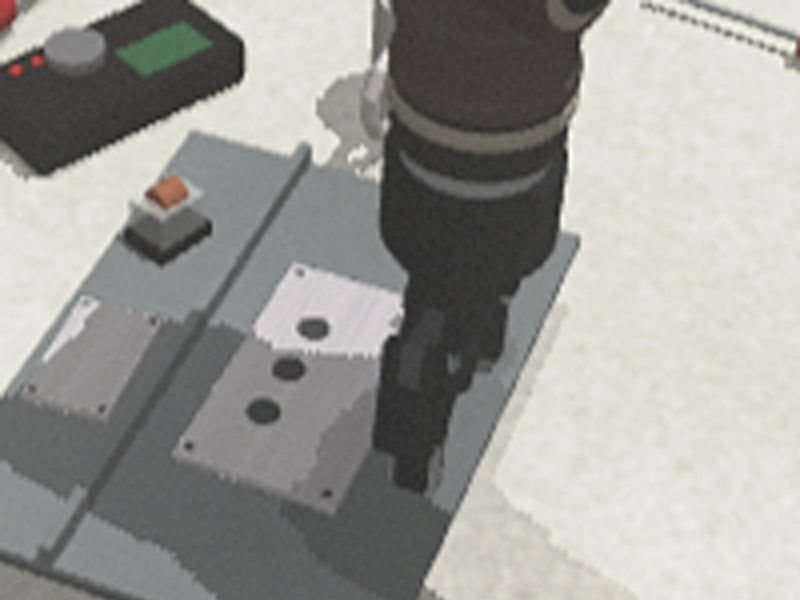

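View pics/wrist2.png

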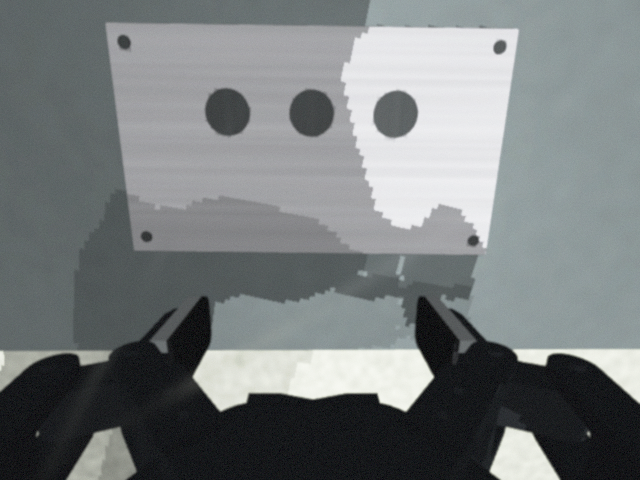

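play_rows(claw=[0,0,0], translation=[[0,0,0.002],[0,0,0.003],[0,0,0.003]], yaw=[0,0,0])

```text
t: 5.1
tool_pos: [0.4499, -0.0238, 0.0339]
tcp_rot: [0.995, 0.095, 0.0, -0.0]
wrist_force: [-0.6, -0.4, 0.3]
gripper_width: 0.0857
```

play_rows(claw=[0,0,0,0,0], translation=[[0.01,0,0],[0.018,0,0],[0.024,0,0],[0.03,0,0],[0.034,0,0]], yaw=[0,0,0,0,0])

```text
t: 5.6
tool_pos: [0.4838, -0.0172, 0.0337]
tcp_rot: [0.995, 0.095, -0.0, -0.0]
wrist_force: [-1.8, -0.9, 1.5]
gripper_width: 0.0854
```

```bash
cat > w.py <<'E'
from h import *
import sys
r=np.array([.5606,-.0072,.189])
s=observe();print(s["t"],s["tool_pos"],s["wrist_force"],rel(np.r_[s["tool_pos"][:2],0],r)[:2])
for n in sys.argv[2:]:
    f=optics.grab_frame(n);im=f["pixels"][:,:,::-1]
    if n=="side": im=cv2.resize(im[190:340,240:440],None,fx=4,fy=4,interpolation=2)
    if n=="top": im=cv2.resize(im[190:340,140:340],None,fx=4,fy=4,interpolation=2)
    cv2.imwrite(f"pics/{n}{sys.argv[1]}.png",im)
E
python3 w.py 3 side wrist
```

```text
5.6 [ 0.48379767 -0.01724197  0.03366987] [-1.75370259 -0.86608981  1.53262409] [-0.07732133  0.00456622]
```

View pics/side3.png

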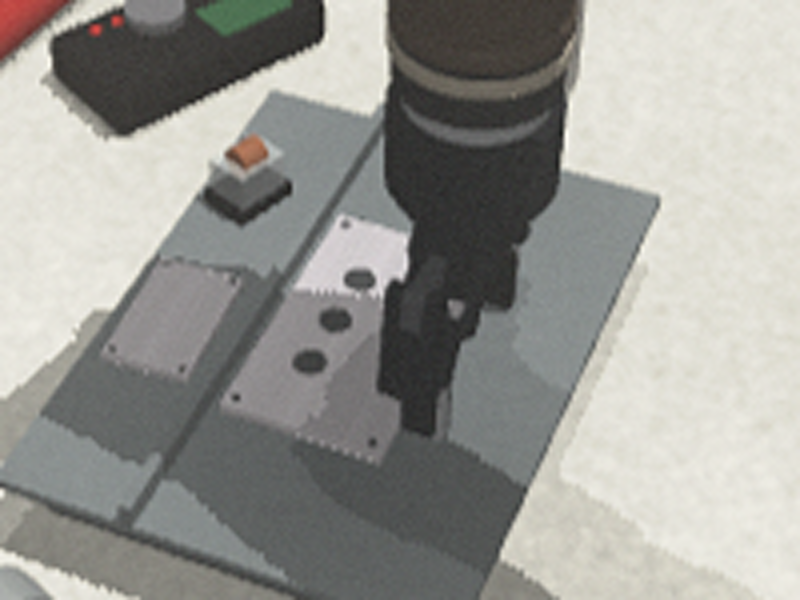

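View pics/wrist3.png

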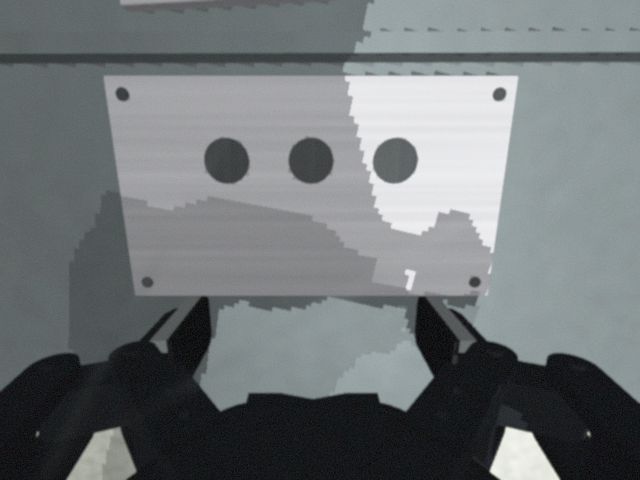

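play_rows(claw=[0,0,0,0], translation=[[0.003,0,0],[0.005,0,0],[0.006,0,0],[0.006,0,0]], yaw=[0,0,0,0])

```text
t: 6.1
tool_pos: [0.4893, -0.0162, 0.0338]
tcp_rot: [0.995, 0.095, 0.0, 0.0]
wrist_force: [-0.3, -0.2, -0.4]
gripper_width: 0.0851
```

```bash
python3 w.py 4 wrist
```

```text
6.1 [ 0.48926032 -0.01624759  0.03377275] [-0.29796079 -0.20115592 -0.44006222] [-0.07176914  0.0045166 ]
```

View pics/wrist4.png

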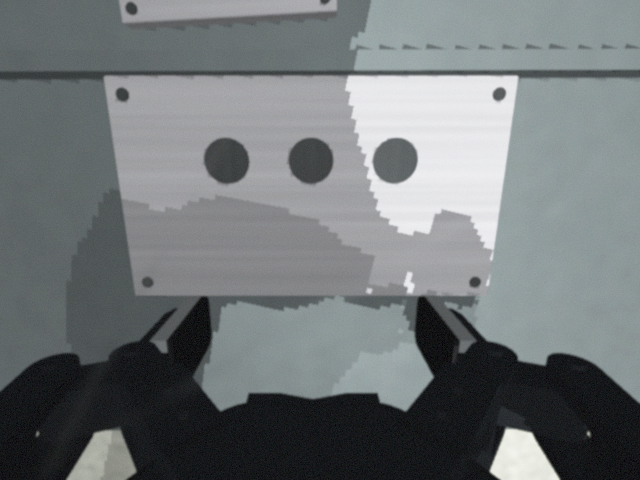

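play_rows(claw=[0,0,0], translation=[[0.001,0,0],[0.002,0,0],[0.002,0,0]], yaw=[0,0,0])

```text
t: 6.45
tool_pos: [0.4895, -0.0162, 0.0337]
tcp_rot: [0.996, 0.095, -0.002, 0.0]
wrist_force: [-7.3, -2.5, 4.1]
gripper_width: 0.0852
```

play_rows(claw=[0,0,1,1,1], translation=[[-0.015,0,0],[-0.015,0,-0.04],[-0.01,0.03,-0.06],[0.02,0.07,-0.06],[0.048,0.114,-0.06]], yaw=[0,0,0,0,0])

```text
t: 6.95
tool_pos: [0.5604, -0.1181, 0.0957]
tcp_rot: [0.995, 0.095, 0.002, 0.0]
wrist_force: [1.2, 0.2, 0.3]
gripper_width: 0.0441
```

play_rows(claw=[1,1,1], translation=[[0,0,0],[0,0,0],[0,0,0]], yaw=[0,0,0])

```text
t: 7.25
tool_pos: [0.5577, -0.1168, 0.0936]
tcp_rot: [0.995, 0.095, -0.0, -0.0]
wrist_force: [-0.0, 0.5, -0.2]
gripper_width: 0.0007
```

```bash
python3 w.py 5 wrist; python3 - <<'E'
from h import *
r=np.array([.5606,-.0072,.189])
f=optics.grab_frame("top");h=hull(f,"panel");g=hull(f,"riser");print(h[0],fit([(f,h[1])],PANEL,[.54,-.008,.18]),fit([(f,g[1])],SLAB,[.56,-.008,.18]))
print(tool_shift(r2w(r,-.022,-.11,.048)))
E
```

```text
7.25 [ 0.55773941 -0.11675343  0.09361392] [-0.04471237  0.50973361 -0.15025408] [-0.0233922  -0.10706513]
0.57 (array([ 0.54132222, -0.00507436,  0.19918416]), np.float64(0.7203991192944497)) (array([ 0.56332517, -0.00244376,  0.21318484]), np.float64(0.9446913926208849))
(array([0.00121467, 0.00325978, 0.04617562]), np.float64(0.19084019199804478))
```

View pics/wrist5.png

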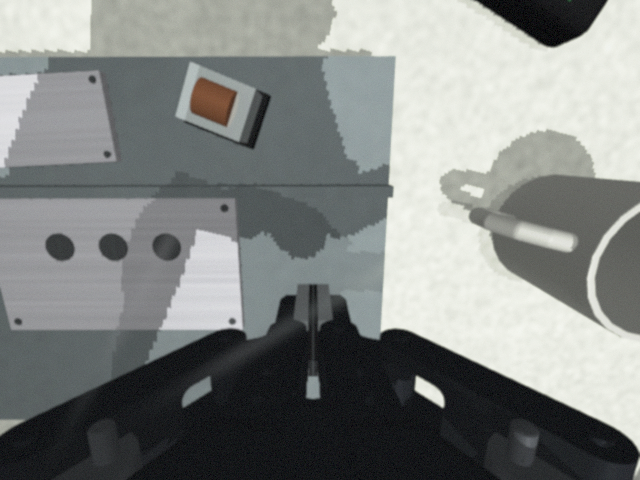

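play_rows(claw=[1,1,1,1], translation=[[0.001,0.002,0.03],[0.001,0.002,0.042],[0.001,0.002,0.046],[0.001,0.002,0.046]], yaw=[0,0,0,0])

```text
t: 7.85
tool_pos: [0.5591, -0.1186, 0.0475]
tcp_rot: [0.995, 0.095, -0.001, -0.0]
wrist_force: [-0.5, 0.1, 0.1]
gripper_width: 0.0002
```

```bash
python3 w.py 6 wrist
```

```text
7.85 [ 0.5590855  -0.11860208  0.04751106] [-0.50515727  0.0596623   0.06107968] [-0.0224174  -0.10913376]
```

View pics/wrist6.png

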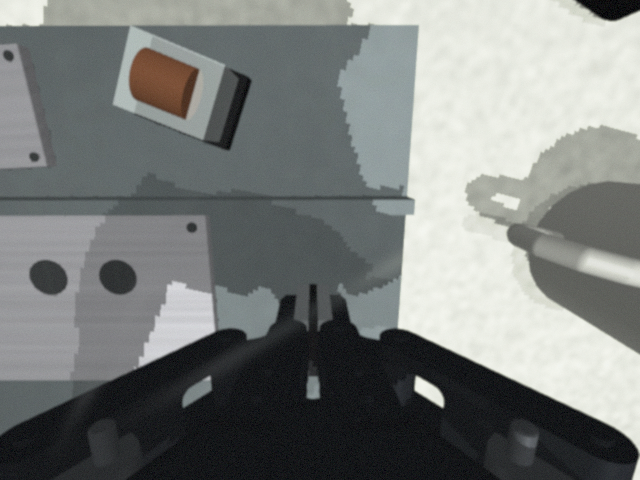

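play_rows(claw=[1,1,1,1,1], translation=[[0,-0.015,0],[0,-0.028,0],[0,-0.036,0],[0,-0.044,0],[0,-0.052,0]], yaw=[0,0,0,0,0])

```text
t: 8.4
tool_pos: [0.5501, -0.0675, 0.0484]
tcp_rot: [0.995, 0.095, 0.0, 0.001]
wrist_force: [-0.3, -3.5, 1.3]
gripper_width: -0.0003
```

```bash
python3 w.py 7 wrist
```

```text
8.4 [ 0.55009491 -0.06753032  0.04837227] [-0.33481211 -3.54996875  1.31818062] [-0.02165268 -0.05728233]
```

View pics/wrist7.png

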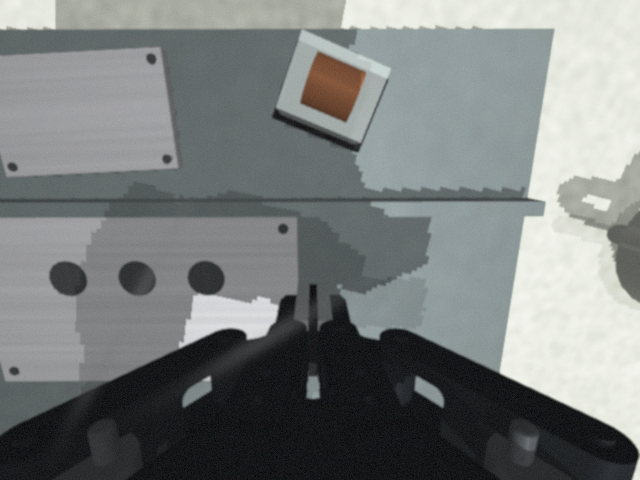

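play_rows(claw=[1,1,1,1,1], translation=[[0,-0.008,0.0005],[0,-0.018,0.0005],[0.001,-0.028,0.0005],[0.001,-0.038,0.0005],[0.001,-0.045,0.0005]], yaw=[0,0,0,0,0])

```text
t: 8.95
tool_pos: [0.5419, -0.0227, 0.0472]
tcp_rot: [0.995, 0.095, -0.0, 0.0]
wrist_force: [0.1, -3.2, 0.8]
gripper_width: -0.0002
```

```bash
python3 w.py 8 wrist side
```

```text
8.95 [ 0.54186858 -0.02267813  0.04716878] [ 0.06786746 -3.16311684  0.84164869] [-0.02130585 -0.0116833 ]
```

View pics/wrist8.png

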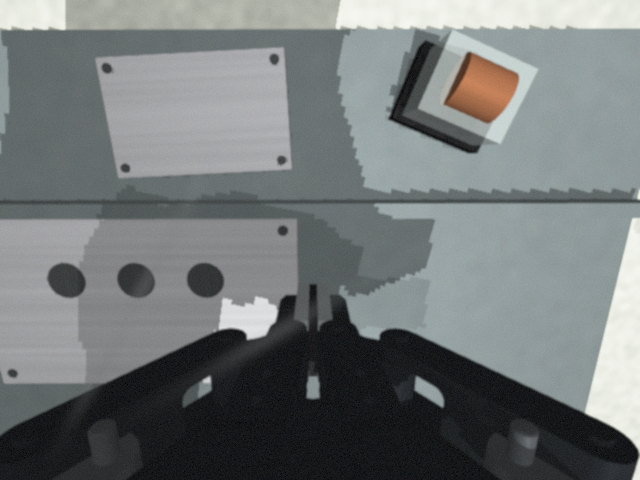

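View pics/side8.png

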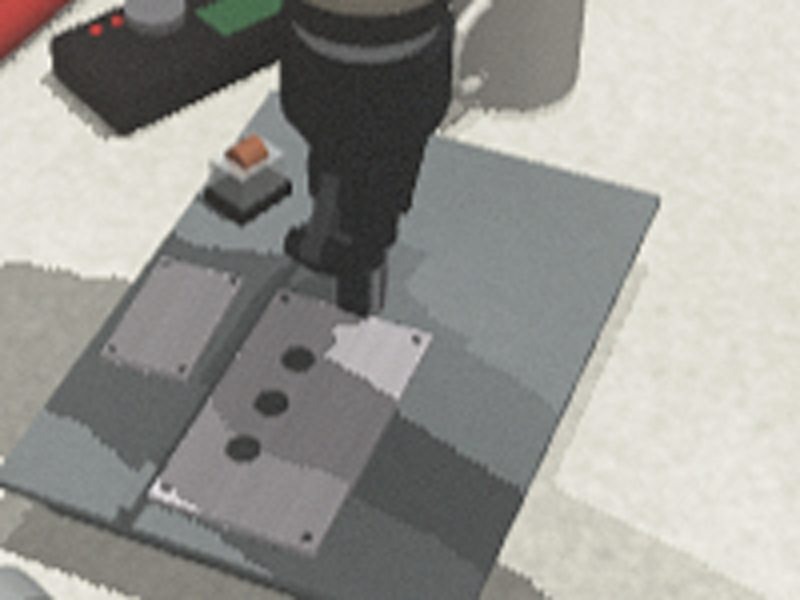

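```bash
python3 - <<'E'
from h import *
r=np.array([.5606,-.0072,.189])
f=optics.grab_frame("wrist")
for uv in ((297,219),(20,219.5),(14,382)):
    w=ray(f,uv,.051); print(uv,rel(np.r_[w[:2],0],r)[:2].round(4))
w=ray(f,(300,202),.057);print("lip",rel(np.r_[w[:2],0],r)[:2].round(4))
E
```

```text
(297, 219) [ 0.0177 -0.0043]
(20, 219.5) [0.0173 0.1109]
(14, 382) [-0.0613  0.1312]
lip [ 0.0256 -0.0058]
```

play_rows(claw=[1,1,1,1,1], translation=[[0.001,-0.012,0],[0.002,-0.024,0],[0.003,-0.036,0],[0.003,-0.046,0],[0.003,-0.053,0]], yaw=[0,0,0,0,0])

```text
t: 9.6
tool_pos: [0.5351, 0.0304, 0.0473]
tcp_rot: [0.995, 0.095, -0.0, -0.0]
wrist_force: [-1.2, -1.9, -0.7]
gripper_width: 0.0001
```

```bash
python3 w.py 9 wrist side top; python3 - <<'E'
from h import *
r=np.array([.5606,-.0072,.189])
for n in("top","side"):
  f=optics.grab_frame(n);h=hull(f,"panel")
  if h: q=fit([(f,h[1])],PANEL,[.54,.11,.19]);print(h[0],q,rel(q[0],r))
E
```

```text
9.6 [0.53510862 0.03042504 0.04726113] [-1.20016471 -1.86425687 -0.6695067 ] [-0.01796857  0.04174427]
0.77 (array([0.51702646, 0.10312968, 0.19243511]), np.float64(0.012982668831126854)) [-0.02206922  0.11655145  0.00343511]
```

View pics/wrist9.png

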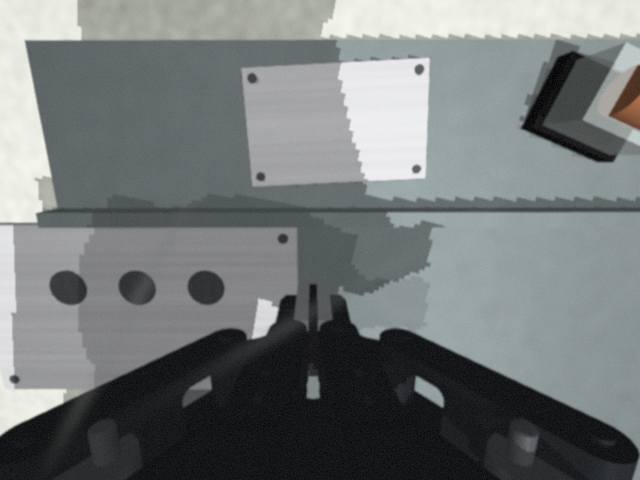

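View pics/side9.png

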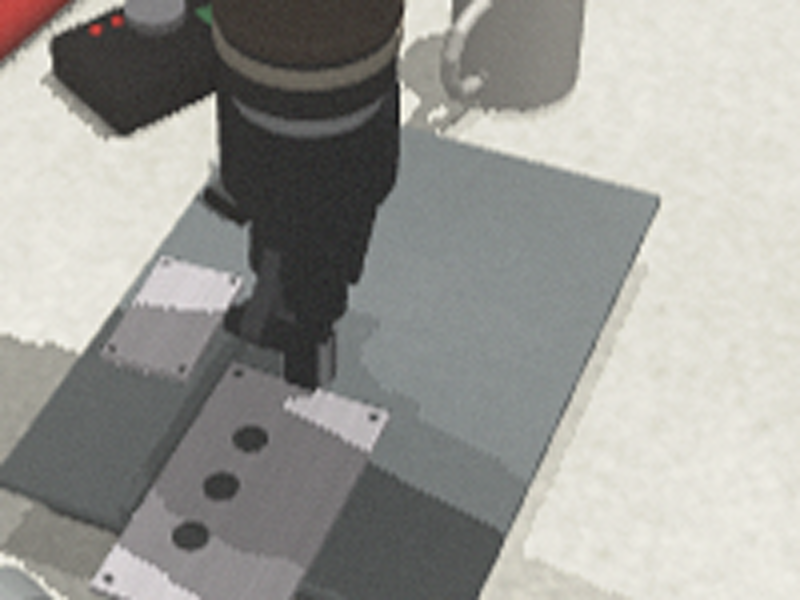

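View pics/top9.png

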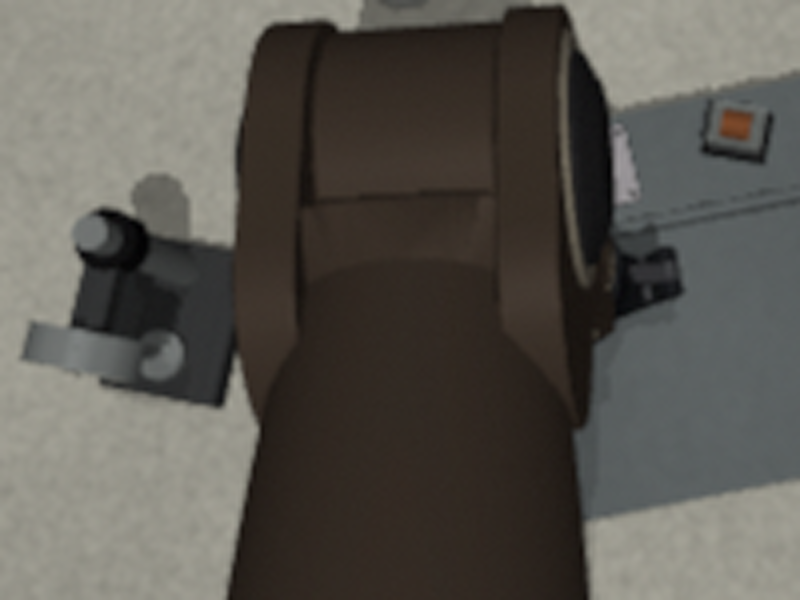

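play_rows(claw=[1,1,1], translation=[[0,-0.004,0],[0,-0.0075,0],[0,-0.0075,0]], yaw=[0,0,0])

```text
t: 10.25
tool_pos: [0.5339, 0.0367, 0.0474]
tcp_rot: [0.995, 0.095, 0.0, -0.0]
wrist_force: [-0.1, -0.7, 0.3]
gripper_width: -0.0001
```

play_rows(claw=[1,1,1,1,1], translation=[[0,0.015,0],[0,0.025,-0.02],[0,0.04,-0.07],[-0.03,0.09,-0.11],[-0.08,0.13,-0.14]], yaw=[0,0,0,0,0])

```text
t: 10.75
tool_pos: [0.5029, -0.0781, 0.1697]
tcp_rot: [0.995, 0.095, 0.001, 0.0]
wrist_force: [0.1, -0.9, 0.7]
gripper_width: -0.0
```

play_rows(claw=[1,1,1,1,1], translation=[[-0.04,0.04,0],[-0.08,0.08,0],[-0.1,0.12,0],[-0.1,0.14,0],[-0.1,0.14,0]], yaw=[0,0,0,0,0])

```text
t: 11.25
tool_pos: [0.4291, -0.2363, 0.1678]
tcp_rot: [0.996, 0.092, 0.0, 0.001]
wrist_force: [1.3, -0.3, 0.2]
gripper_width: 0.0
```

```bash
python3 w.py 10 side top wrist; python3 - <<'E'
from h import *
for n in("top","side"):
  f=optics.grab_frame(n);h=hull(f,"panel")
  r={"top":np.array([.5619,-.0059,.190]),"side":np.array([.5593,-.0084,.187])}[n]
  if h: q=fit([(f,h[1])],PANEL,[.52,.11,.19]);print(h[0],q,rel(q[0],r))
E
```

```text
11.25 [ 0.42908559 -0.23630193  0.16777755] [ 1.28368033 -0.30507771  0.24292754] [-0.17221541 -0.20031371]
0.8 (array([0.51817355, 0.11143096, 0.17614636]), np.float64(0.044325403367610684)) [-0.02078056  0.12347763 -0.01385364]
0.62 (array([0.51575848, 0.10852452, 0.19081187]), np.float64(0.030221388806492947)) [-0.02104476  0.12298099  0.00381187]
```

View pics/side10.png

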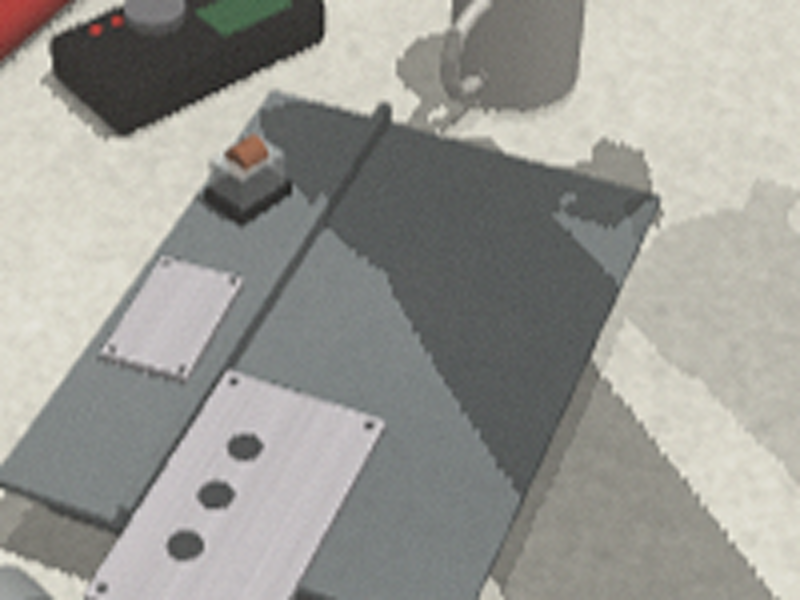

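View pics/top10.png

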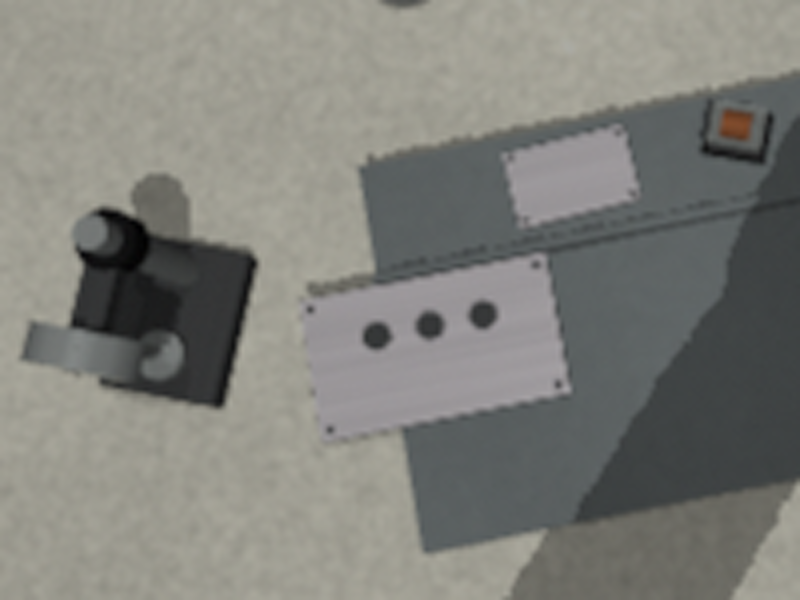

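```bash
python3 -c "
from h import *
print(observe()['joint_vel'].round(3)); print(job.hand_in())"
```

```text
[ 0.002  0.001  0.002  0.001 -0.002  0.   ]
the job is handed in; nothing more can be done
None
```

The larger panel now rests along the lip and sticks out about 43 mm past the riser's end on the gauge's side. I handed the job in at about 11.5 s of the 45 s allowed. `job.hand_in()` gives no verdict, so the result below is from my own last checks.

I first pushed the panel square against the lip with the open fingertips. With the fingers shut, I then slid it along the lip towards the gauge, and retreated upwards and away.

| Check (riser's frame) | Top camera | Side camera | Allowed |
|---|---|---|---|
| Panel y | 0.1235 m | 0.123 m | 0.110 to 0.142 m |
| Panel x | -0.021 m | -0.021 m | -0.027 to -0.015 m |
| Angle to the lip | -0.014 rad | 0.004 rad | under 0.07 rad |

- **Cameras:** The two disagree only slightly, by up to 0.5 mm in position and 0.018 rad in angle.
- **Calibration:** The world poses of the riser from the two cameras differed by 2 to 3 mm, so I worked out each panel position against the riser as seen by the same camera.
- **Forces:** The highest wrist force I saw was about 9 N, when the panel met the lip.
- **Everything else:** The small panel, relay, gauge and mug look undisturbed in the pictures. I did not measure how far each of them moved. The screwdriver and screw jar were outside the final cropped pictures, but the arm worked well away from them.
- **Clearance:** The arm finished at rest, with the fingertips 0.17 m up and touching nothing as far as I could tell. The last wrist-force reading was about 1 N, which is noise level.

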